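# Fit the spacer in the open test cell and hold it clamped

### The arm

A 7-joint arm with a two-finger parallel gripper is mounted at the origin on the work surface. World frame = base frame: x ahead of the robot, y to its left, z up, the work surface at z = 0. Lengths are in m, angles in degrees, forces in N, time in s.
With the tool pointing down it reaches from about 0.425 to 0.875 m from the base axis. Payload 4.7 kg.
Tool frame: the origin (TCP) lies at the very end of the fingers, on their centre line; the grasp point (between the pads) lies env.grip_point_offset behind it (env.grip_point_offset is the distance from the TCP to the grasp point, in m); z points along the fingers, y is the direction in which the jaws open and shut (so a half turn about z gives the same grasp; the last joint's range is limited). The gripper opens to 87 mm and grips with 3 to 60 N. Pads are 19 mm wide; open, the fingers measure 117 mm over their backs; the gripper's body (75 mm by 190 mm) begins 51 mm behind the grasp point.
Start: joints at [-72.359, 18.392, -4.016, 83.108, 1.295, 78.541, -3.26], TCP at [0.188, 0.622, 0.223] pointing down, gripper open.
Joint ranges: [-163.93, 163.93], [-17.29, 119.83], [-79.2, 71.16], [3.27, 140.29], [-89.18, 269.18], [5.43, 117.66], [-154.24, 154.24]. Speed limits (degrees/s): [147.25, 147.25, 180, 180, 180, 180, 180].

### API

Orientations are given as [roll, pitch, yaw] about the fixed x, y, z axes, in that order (R = Rz(yaw) Ry(pitch) Rx(roll)).
In Python, from cell import env gives the robot as it stands.
- The arm moves only by the tool send_rows, never from a script. Its argument "plan" is a list of rows, each a list of 7 numbers: the finger opening in mm, from 0 to 87, then the shift along the tool's x, y, z in mm, then the turn, a rotation vector about the tool's x, y, z in rad. A call has 1 to 12 rows; each row shifts and turns the commanded pose from where the row before left it, along the tool's axes as they then stand; what a row does not reach is not made up. A row lasts 1/10 s, in which the tool goes at most 50 mm and 8.59 degrees, less where a joint would pass 70% of its speed; a pose out of reach is approached as far as the arm can. A call is refused whole if a number of a shift passes 50 or a number of a turn 0.15, either way. A call with a gripper value outside its range is refused whole. The fingers move at their own pace and stop on an object; "grip_force" is the grip in N (left out, the last holds). Time passes only in rows, so rows that do not move let the fingers close. It gives the time, the measured TCP pose, the force and the opening at its end, in the units of the state.
- env.get_obs(): the state, without advancing time (a new reading comes with each control period).
- env.read_camera(name): name is "scene" or "top" or "wrist"; returns the picture (420x560x3 uint8, red, green, blue); there is no depth.
- env.get_calibration(name): a dict with "fx", "fy", "cx", "cy" (pixels), "extrinsics" (4x4, takes a point from camera to world coordinates). Camera axes: x right, y down, z forward; pixel columns grow to the right and rows downward; lengths in m; the calibration is good to about 2 mm. A picture is of the moment at which its call begins: read the wrist's pose just before it. get_calibration takes no time and is no camera call; for the wrist camera it gives the pose at the moment of the call.
- env.sign_off(): hands the job in, once; it reports no verdict.
Trained networks look in the newest picture that a camera, given by its name, has taken for a name from the list of things; names that differ only in an ending like _2 or _b are one class to them, and where a whole thing is asked for, a point or a joint stands for the part that bears it (a point fixed in the world has none). Each returns a list of dicts, best first, with "confidence" (0 to 1); they miss things now and then, are a little off and sometimes report something else, mostly with a low value. They report only what shows in the picture. A call takes as long as a camera call. They do not tell look-alikes from the thing itself.
- env.regions_of(camera, query): "region" (420x560 bool, what is visible of it) and "rect" ([left, top, right, bottom] in pixels, round what is visible of it).
The state is a dict: "time_s": time; "qpos": joint angles; "joint_velocities": joint speeds; "effort": joint torques, N m; "tool_pos": TCP position; "tool_rot": TCP orientation; "force": force on the tool from outside, world axes, zero at the start; "wrist_torque": the same for the moment, N m; "grip_width": finger opening in m.
Only numpy, scipy, OpenCV 4.12 (cv2) and the standard library are available. Lean on these libraries where they do the work, as an engineer would, in place of code of your own. Each camera call takes 0.05 s, during which the arm holds its last target. There are 200 camera calls.

### The job

Take the white plastic spacer out of its wooden rest and slide it, tab up, down into the one test cell whose gap is wide enough, until it stands on the cell's base; then let go of it. Then push that cell's sprung pressure plate by its push block until the spacer is firmly clamped flush between the two plates, and finish while still holding the plate pressed. Do not disturb the wrench, the mug or the can.

Things in the scene. Friction and masses are not known exactly. Their poses are not given: they have to be found in the camera images.
- cell_a: fixed base of test cell a: aluminium slab 100 (x) x 96 (y) x 12 thick; its top is the floor of the gap. Origin under its centre; x level, away from the robot. The cells stand in any order; one has an 18 gap, two a 6 gap. Four 6 mm tie rods run along x at y = +-39, at heights 22 and 62, from x = -36 to 48
- end_a: far, fixed end plate of cell a: upright steel, 10 thick x 92 wide x 60 tall, top edge 72 above the bench. Origin at the centre of its inner face (the one towards the robot and the gap), 42 above the bench; x points level from the gap into the plate, away from the robot, y along the plate, z up
- press_a: near, sliding plate of cell a, same size. Origin: centre of its inner face; axes as end_a; gap = x distance between the two origins. On its back a push block 44 wide, 15 to 61 above the bench, flat end face 60 behind the origin (x = -60). Slides only along +x to close; stop nuts keep it from opening wider than at the start. Spring pushes it open: 4 N + 0.25 N/mm
- cell_b: fixed base of test cell b: aluminium slab 100 (x) x 96 (y) x 12 thick; its top is the floor of the gap. Origin under its centre; x level, away from the robot. The cells stand in any order; one has an 18 gap, two a 6 gap. Four 6 mm tie rods run along x at y = +-39, at heights 22 and 62, from x = -36 to 48
- end_b: far, fixed end plate of cell b: upright steel, 10 thick x 92 wide x 60 tall, top edge 72 above the bench. Origin at the centre of its inner face (the one towards the robot and the gap), 42 above the bench; x points level from the gap into the plate, away from the robot, y along the plate, z up
- press_b: near, sliding plate of cell b, same size. Origin: centre of its inner face; axes as end_b; gap = x distance between the two origins. On its back a push block 44 wide, 15 to 61 above the bench, flat end face 60 behind the origin (x = -60). Slides only along +x to close; stop nuts keep it from opening wider than at the start. Spring pushes it open: 4 N + 0.25 N/mm
- cell_c: fixed base of test cell c: aluminium slab 100 (x) x 96 (y) x 12 thick; its top is the floor of the gap. Origin under its centre; x level, away from the robot. The cells stand in any order; one has an 18 gap, two a 6 gap. Four 6 mm tie rods run along x at y = +-39, at heights 22 and 62, from x = -36 to 48
- end_c: far, fixed end plate of cell c: upright steel, 10 thick x 92 wide x 60 tall, top edge 72 above the bench. Origin at the centre of its inner face (the one towards the robot and the gap), 42 above the bench; x points level from the gap into the plate, away from the robot, y along the plate, z up
- press_c: near, sliding plate of cell c, same size. Origin: centre of its inner face; axes as end_c; gap = x distance between the two origins. On its back a push block 44 wide, 15 to 61 above the bench, flat end face 60 behind the origin (x = -60). Slides only along +x to close; stop nuts keep it from opening wider than at the start. Spring pushes it open: 4 N + 0.25 N/mm
- spacer_mid (a point): the loose white plastic spacer, 90 g or so, 12 thick (its x), 105 tall: a body 60 wide (its y) and 60 tall with, on top of it, a grip tab 36 wide and 45 tall of the same thickness. This point is its centre, 52.5 above its foot. z up along the tab. It starts upright in the wooden rest
- rest: fixed wooden block 60 (x) x 90 (y) x 30 tall with a slot 15 x 64, 18 deep, in which the spacer stands, its foot 12 above the bench. Origin at the centre of the underside; the slot runs along its y
- wrench: bystander: wrench 180 long lying on the bench
- mug: bystander: mug, 80 across, 90 tall; origin under its centre
- can: bystander: can, 60 across, 140 tall; origin under its centre
Mind the look-alikes: they are no part of the job. Of the things like the part that bears spacer_mid, leave any that is red; of the rest the smaller one is meant.

How it is judged:
By the outcome, as a careful person would: the job done as asked, in the order asked, and still so for the second after the job is handed in, while the arm keeps its last pose, push and grip.
It also fails if it takes over 58 s, if anything falls off the work surface, if the arm or the gripper's body presses on something with over 40 N, if the wrist force passes 120 N, or if a joint passes its speed limit or range.

## Working session

There is one attempt and no reset: what is moved stays moved. The work goes in short steps, Python scripts to look and compute and a tool call to move; the robot and the scene stay as the last step left them, time stands still between calls to the robot, and variables do not carry over. Pictures are saved under pics/ and viewed, about 8 in all and at most 12, crops included, and the job is handed in when it is done.

Besides the shell and the picture viewer there is one more tool, called after "Emit:" by a JSON object that holds its "op" and its "data". send_rows: Moves the arm, as the interface text tells. Its arguments: {"type":"object","properties":{"plan":{"type":"array"},"grip_force":{"type":"number"}},"required":["plan"]}

```bash
mkdir -p pics; ls
python3 - <<'E'
from cell import env
import cv2,numpy as np
print(env.get_obs(),env.grip_point_offset)
for c in ["scene","top"]:
    im=env.read_camera(c); cv2.imwrite(f"pics/{c}0.png",im[:,:,::-1])
    k=env.get_calibration(c); print(c,k)
    for q in ["spacer_mid","rest","cell_a","end_a","press_a","wrench","mug","can"]:
        for r in env.regions_of(c,q):
            print(q,round(r["confidence"],2),np.round(r["rect"]), r["region"].sum(), im[r["region"]].mean(0).round())
E
```

```text
pics
{'time_s': 0.0, 'qpos': array([-72.3576462 ,  18.43807675,  -4.0140351 ,  83.17500946,
         1.29518898,  78.54005389,  -3.26147741]), 'joint_velocities': array([ 0.01396199,  0.05275083,  0.0344733 ,  0.01480761,  0.06608279,
        0.08043024, -0.01560185]), 'effort': array([ 9.40347900e-05, -4.91272581e+01, -4.03944310e-01, -3.12539828e+01,
       -6.40263199e-02,  4.35084407e-02,  1.66211571e-04]), 'tool_pos': array([0.18815141, 0.62159839, 0.2214715 ]), 'tool_rot': array([-1.79892106e+02,  6.40196254e-03,  1.63164544e+02]), 'force': array([ 0.40073443, -0.54490015, -0.23061874]), 'wrist_torque': array([ 0.04856584, -0.00782691, -0.01955931]), 'grip_width': 0.08698302438695163} 0.0187
scene {'fx': 435.0732537851764, 'fy': 435.0732537851764, 'cx': 276.07017861693976, 'cy': 201.02295625705378, 'extrinsics': array([[ 0.66762164,  0.43061325, -0.60733316,  1.21118628],
       [ 0.74445128, -0.37671848,  0.55124902, -0.65482565],
       [ 0.00858151, -0.82015572, -0.572076  ,  0.77716783],
       [ 0.        ,  0.        ,  0.        ,  1.        ]])}
spacer_mid 0.64 [ 78. 25
[... 1660 characters left out ...]
7. 114.]
cell_a 0.61 [197. 143. 236. 184.] 1125 [115. 114. 111.]
end_a 0.6 [261. 172. 292. 178.] 168 [94. 93. 93.]
end_a 0.49 [330. 165. 362. 173.] 149 [96. 95. 95.]
end_a 0.49 [197. 151. 227. 159.] 145 [93. 92. 92.]
press_a 0.97 [196. 154. 231. 180.] 514 [120. 119. 116.]
press_a 0.95 [330. 173. 363. 196.] 466 [126. 125. 123.]
press_a 0.59 [262. 178. 296. 202.] 429 [129. 128. 126.]
press_a 0.59 [130. 165. 161. 196.] 649 [124. 122. 118.]
wrench 0.92 [164. 236. 193. 296.] 463 [113. 110. 108.]
mug 0.63 [394. 154. 440. 189.] 919 [47. 53. 63.]
mug 0.5 [166. 238. 191. 295.] 411 [113. 110. 109.]
mug 0.16 [198. 143. 233. 183.] 1216 [115. 114. 111.]
can 0.69 [129. 167. 160. 193.] 602 [125. 123. 119.]
```

Run:
```python
import cv2
a=cv2.imread("pics/scene0.png");b=cv2.imread("pics/top0.png")
cv2.imwrite("pics/v1.png",cv2.resize(a[140:350,60:430],(800,454),interpolation=cv2.INTER_CUBIC))
cv2.imwrite("pics/v2.png",cv2.resize(b[130:310,120:490],(800,389),interpolation=cv2.INTER_CUBIC))
```

```text
(no output)
```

View pics/v1.png

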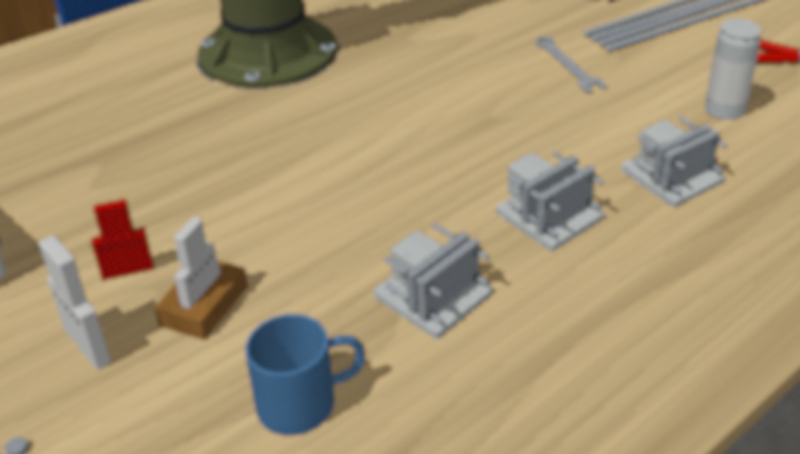

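View pics/v2.png

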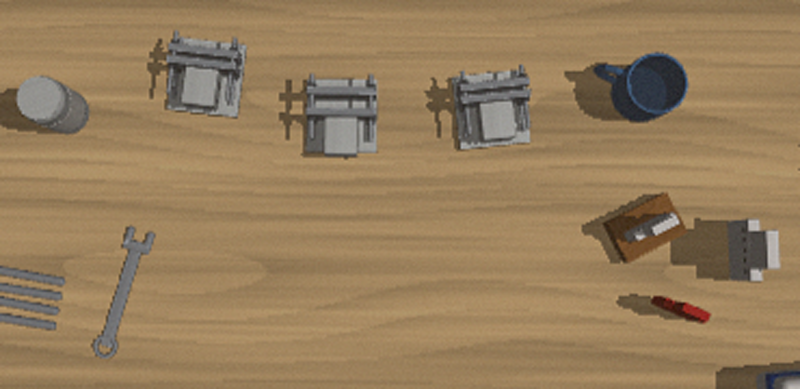

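Candidates for the spacer: white piece in the rest at scene (150,262) / top (418,236). A larger white piece stands free at scene (95,280) / top (469,245), and a red one at scene (115,250) / top (433,274). I choose the one in the rest. The middle cell (top (279,185)) shows the wide gap. (2 pictures viewed.)

```bash
cat > h.py <<'E'
from cell import env
import cv2,numpy as np
from scipy.spatial.transform import Rotation as R
np.set_printoptions(precision=4,suppress=True)
def ray(uv,z,k):
    E=k["extrinsics"];uv=np.atleast_2d(uv).astype(float)
    d=np.c_[(uv[:,0]-k["cx"])/k["fx"],(uv[:,1]-k["cy"])/k["fy"],np.ones(len(uv))]@E[:3,:3].T
    o=E[:3,3]; return o+d*((z-o[2])/d[:,2])[:,None]
def proj(P,k):
    E=k["extrinsics"];c=(np.atleast_2d(P)-E[:3,3])@E[:3,:3]
    return np.c_[c[:,0]/c[:,2]*k["fx"]+k["cx"],c[:,1]/c[:,2]*k["fy"]+k["cy"]]
def delta(pos,yaw,cur=None):
    "shift in tool axes (mm), turn rotvec from the measured pose to pos, tool down with yaw"
    o=env.get_obs();Rc=R.from_euler("xyz",o["tool_rot"],degrees=True);Rt=R.from_euler("xyz",[180,0,yaw],degrees=True)
    print("pose",o["tool_pos"],o["tool_rot"],"t",o["time_s"],"F",o["force"],"w",o["grip_width"],"q",o["qpos"].round(1))
    d=Rc.inv().apply(np.array(pos)-o["tool_pos"])*1e3;t=(Rc.inv()*Rt).as_rotvec()
    print("shift mm",d.round(1),"turn",t.round(4))
E
python3 - <<'E'
from h import *
k=env.get_calibration("top")
env.read_camera("top")
for q,z in [("spacer_mid",.1),("rest",.03),("cell_a",.012),("press_a",.066),("end_a",.072),("mug",.09),("can",.14),("wrench",.005)]:
    for r in env.regions_of("top",q):
        if r["confidence"]<.45: continue
        c=cv2.minAreaRect(np.argwhere(r["region"])[:,::-1].astype(np.float32))
        b=ray(cv2.boxPoints(c),z,k)[:,:2]; e=[b[1]-b[0],b[2]-b[1]]
        print(q,round(r["confidence"],2),b.mean(0),[(round(np.linalg.norm(v)*1e3),round(np.degrees(np.arctan2(v[1],v[0])),1)) for v in e])
kw=env.get_calibration("wrist"); o=env.get_obs()
Rc=R.from_euler("xyz",o["tool_rot"],degrees=True).as_matrix()
T=np.eye(4);T[:3,:3]=Rc;T[:3,3]=o["tool_pos"]
print(kw["fx"],np.linalg.inv(T)@kw["extrinsics"])
print(Rc)
E
```

```text
spacer_mid 0.8 [ 0.417 -0.478] [(64, np.float64(-86.7)), (77, np.float64(-178.4))]
spacer_mid 0.51 [ 0.3418 -0.3846] [(19, np.float64(-22.4)), (73, np.float64(-111.3))]
spacer_mid 0.47 [ 0.4428 -0.3496] [(70, np.float64(-67.8)), (25, np.float64(-158.8))]
rest 0.6 [ 0.4438 -0.3595] [(95, np.float64(-63.1)), (61, np.float64(-153.9))]
cell_a 0.75 [0.5907 0.0481] [(106, np.float64(-1.2)), (96, np.float64(-91.5))]
cell_a 0.75 [0.6477 0.2353] [(107, np.float64(-5.4)), (107, np.float64(-96.4))]
cell_a 0.62 [ 0.6071 -0.159 ] [(105, np.float64(-83.3)), (106, np.float64(-174.1))]
press_a 0.87 [0.6283 0.2283] [(88, np.float64(-89.4)), (69, np.float64(-178.9))]
press_a 0.86 [ 0.5879 -0.1561] [(92, np.float64(-83.4)), (63, np.float64(-174.2))]
press_a 0.86 [0.5644 0.0472] [(91, np.float64(-89.4)), (63, np.float64(-179.5))]
press_a 0.46 [ 0.4432 -0.3499] [(95, np.float64(-63.1)), (61, np.float64(-153.9))]
end_a 0.58 [ 0.6257 -0.1487] [(94, np.float64(-83.9)), (16, np.float64(-174.7))]
end_a 0.51 [0.6163 0.0477] [(85, np.float64(-89.4)), (20, np.float64(-179.5))]
end_a 0.5 [0.6672 0.2269] [(18, np.float64(-7.3)), (87, np.float64(-98.3))]
mug 0.77 [ 0.6226 -0.3438] [(114, np.float64(-76.5)), (85, np.float64(-168.0))]
can 0.84 [0.5854 0.4017] [(59, np.float64(-16.4)), (90, np.float64(-107.9))]
can 0.6 [ 0.5771 -0.1486] [(90, np.float64(-82.8)), (62, np.float64(-173.6))]
can 0.57 [ 0.4417 -0.3389] [(65, np.float64(-63.1)), (19, np.float64(-153.9))]
wrench 0.72 [0.3473 0.3435] [(178, np.float64(-17.0)), (36, np.float64(-107.7))]
357.8826931462352 [[ 0.0002 -0.9686 -0.2487  0.069 ]
 [ 1.      0.0003 -0.0003 -0.0007]
 [ 0.0004 -0.2487  0.9686 -0.1625]
 [ 0.      0.      0.      1.    ]]
[[-0.9572  0.2895  0.    ]
 [ 0.2895  0.9572  0.    ]
 [-0.      0.     -1.    ]]
```

```bash
cat >> h.py <<'E'
def rows(pos,yaw,n,w=87,start=None):
    o=env.get_obs();Rc=R.from_euler("xyz",o["tool_rot"],degrees=True);p=o["tool_pos"]
    Rt=R.from_euler("xyz",[180,0,yaw],degrees=True);t=(Rc.inv()*Rt).as_rotvec()/n
    step=(np.array(pos)-p)/n; Rk=Rc;out=[]
    for i in range(n):
        out.append([w]+[float(round(v,1)) for v in Rk.inv().apply(step)*1e3]+[float(round(v,4)) for v in t]);Rk=Rk*R.from_rotvec(t)
    print(o["tool_pos"],o["tool_rot"],o["time_s"],"F",o["force"],"w",o["grip_width"]);print(out)
E
python3 -c "
from h import *
rows([0.58,0.09,0.24],90,18)"
```

```text
[0.1883 0.6221 0.2226] [179.9982   0.0022 163.1694] 1.35 F [-0.7231  0.1077  0.0919] w 0.0869317990497954
[[87, -29.4, -22.0, -1.0, 0.0, 0.0, 0.0709], [87, -30.9, -19.9, -1.0, 0.0, 0.0, 0.0709], [87, -32.2, -17.6, -1.0, 0.0, 0.0, 0.0709], [87, -33.4, -15.3, -1.0, 0.0, 0.0, 0.0709], [87, -34.4, -12.9, -1.0, 0.0, 0.0, 0.0709], [87, -35.2, -10.4, -1.0, 0.0, 0.0, 0.0709], [87, -35.9, -7.9, -1.0, 0.0, 0.0, 0.0709], [87, -36.3, -5.3, -1.0, 0.0, 0.0, 0.0709], [87, -36.6, -2.7, -1.0, 0.0, 0.0, 0.0709], [87, -36.7, -0.1, -1.0, 0.0, 0.0, 0.0709], [87, -36.6, 2.5, -1.0, 0.0, 0.0, 0.0709], [87, -36.4, 5.0, -1.0, 0.0, 0.0, 0.0709], [87, -35.9, 7.6, -1.0, 0.0, 0.0, 0.0709], [87, -35.3, 10.1, -1.0, 0.0, 0.0, 0.0709], [87, -34.5, 12.6, -1.0, 0.0, 0.0, 0.0709], [87, -33.5, 15.0, -1.0, 0.0, 0.0, 0.0709], [87, -32.3, 17.4, -1.0, 0.0, 0.0, 0.0709], [87, -31.0, 19.6, -1.0, 0.0, 0.0, 0.0709]]
```

Emit:
{"op": "send_rows", "data": {"plan": [[87,-29,-22,-1,0,0,0.071],[87,-31,-20,-1,0,0,0.071],[87,-32,-18,-1,0,0,0.071],[87,-33,-15,-1,0,0,0.071],[87,-34,-13,-1,0,0,0.071],[87,-35,-10,-1,0,0,0.071],[87,-36,-8,-1,0,0,0.071],[87,-36,-5,-1,0,0,0.071],[87,-37,-3,-1,0,0,0.071],[87,-37,0,-1,0,0,0.071],[87,-37,2.5,-1,0,0,0.071],[87,-36,5,-1,0,0,0.071]]}}

```text
time_s: 2.55
tool_pos: [0.4494, 0.2663, 0.2349]
tool_rot: [180.0, -0.0, 114.2]
force: [0.7, -0.6, -0.4]
grip_width: 0.087
```

Emit:
{"op": "send_rows", "data": {"plan": [[87,-36,8,-1,0,0,0.071],[87,-35,10,-1,0,0,0.071],[87,-34,12.5,-1,0,0,0.071],[87,-33,15,-1,0,0,0.071],[87,-32,17,-1,0,0,0.071],[87,-31,20,-1,0,0,0.071],[87,0,0,0,0,0,0],[87,0,0,0,0,0,0],[87,0,0,0,0,0,0]]}}

```text
time_s: 3.45
tool_pos: [0.5783, 0.0931, 0.2404]
tool_rot: [-180.0, -0.0, 90.1]
force: [-0.1, 0.1, -0.4]
grip_width: 0.0866
```

Run:
```python
from h import *
k=env.get_calibration("wrist");im=env.read_camera("wrist");cv2.imwrite("pics/w1.png",im[:,:,::-1])
np.save("k1.npy",k,allow_pickle=True)
rows([0.444,-0.36,0.25],117,12)
for q,z in [("press_a",.072),("end_a",.072),("cell_a",.012)]:
    for r in env.regions_of("wrist",q): print(q,r["confidence"],r["rect"])
```

```text
[0.5782 0.0934 0.2405] [-179.9731   -0.0514   90.0944] 3.5 F [-0.5244 -0.2287  0.0456] w 0.08724512750004602
[[87, -37.8, -11.2, -0.8, -0.0, -0.0001, -0.0391], [87, -37.3, -12.7, -0.8, -0.0, -0.0001, -0.0391], [87, -36.8, -14.2, -0.8, -0.0, -0.0001, -0.0391], [87, -36.2, -15.6, -0.8, -0.0, -0.0001, -0.0391], [87, -35.5, -17.0, -0.8, -0.0, -0.0001, -0.0391], [87, -34.9, -18.4, -0.8, -0.0, -0.0001, -0.0391], [87, -34.1, -19.7, -0.8, -0.0, -0.0001, -0.0391], [87, -33.3, -21.0, -0.8, -0.0, -0.0001, -0.0391], [87, -32.5, -22.3, -0.8, -0.0, -0.0001, -0.0391], [87, -31.6, -23.6, -0.8, -0.0, -0.0001, -0.0391], [87, -30.6, -24.8, -0.8, -0.0, -0.0001, -0.0391], [87, -29.6, -26.0, -0.8, -0.0, -0.0001, -0.0391]]
press_a 0.92 [237.6, 184.9, 300.5, 274.4]
press_a 0.57 [297.1, 0.8, 378.8, 99.8]
press_a 0.44 [237.1, 183.3, 345.5, 269.9]
end_a 0.74 [310.6, 186.9, 326.2, 270.4]
end_a 0.63 [362.2, 0.0, 399.8, 103.2]
cell_a 0.94 [239.2, 185.4, 346.2, 269.3]
cell_a 0.72 [289.4, 0.0, 402.3, 105.8]
```

View pics/w1.png

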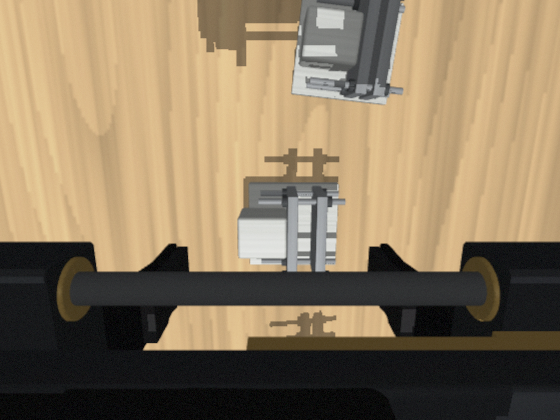

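The wrist view shows the middle cell at about (293,225). Press plate inner edge is near column 299 and end plate inner edge near column 316, so the gap is wide, but the gripper bar hides its lower half. I'll shift so the whole cell shows. (3 viewed.)

Emit:
{"op": "send_rows", "data": {"plan": [[87,-40,0,20,0,0,0],[87,-45,0,20,0,0,0],[87,0,0,20,0,0,0],[87,0,0,0,0,0,0],[87,0,0,0,0,0,0],[87,0,0,0,0,0,0]]}}

```text
time_s: 4.25
tool_pos: [0.5795, 0.0086, 0.1818]
tool_rot: [179.9, -0.0, 90.1]
force: [-0.3, -0.1, -0.1]
grip_width: 0.0871
```

Run:
```python
from h import *
k=env.get_calibration("wrist");im=env.read_camera("wrist")
np.save("k2.npy",k,allow_pickle=True);np.save("im2.npy",im)
print(env.get_obs()["tool_pos"])
for q,z in [("press_a",.072),("end_a",.072),("cell_a",.012)]:
    for r in env.regions_of("wrist",q): print(q,r["confidence"],r["rect"],r["rect"][:2] and ray([[r["rect"][0],r["rect"][1]],[r["rect"][2],r["rect"][3]]],z,k)[:,:2].tolist())
c=im[60:260,200:400,::-1];cv2.imwrite("pics/w2.png",cv2.resize(c,(600,600),interpolation=cv2.INTER_CUBIC))
```

```text
[0.5796 0.0085 0.1818]
press_a 0.96 [222.8, 97.4, 304.5, 221.9] [[0.538027976182729, 0.092528843632061], [0.5992408942888893, -0.0012098856568619337]]
press_a 0.92 [289.9, 309.5, 319.5, 338.1] [[0.5885033694548794, -0.07806773556714258], [0.6143453715933354, -0.10541717903113601]]
end_a 0.74 [316.4, 307.1, 337.1, 339.6] [[0.6108116034884882, -0.07579315533515163], [0.629606260747616, -0.10686839221479594]]
end_a 0.71 [316.3, 98.9, 339.9, 220.2] [[0.6058943947104378, 0.09164346546307411], [0.6271798435445196, 0.00023558702231539497]]
cell_a 0.86 [250.0, 302.9, 344.6, 336.6] [[0.5499288839248941, -0.10456671931347294], [0.648793931653754, -0.1435623862908226]]
cell_a 0.56 [227.1, 101.0, 362.5, 220.3] [[0.5330056743292029, 0.09313270649310666], [0.6598938203555363, -0.01651739876470737]]
```

View pics/w2.png

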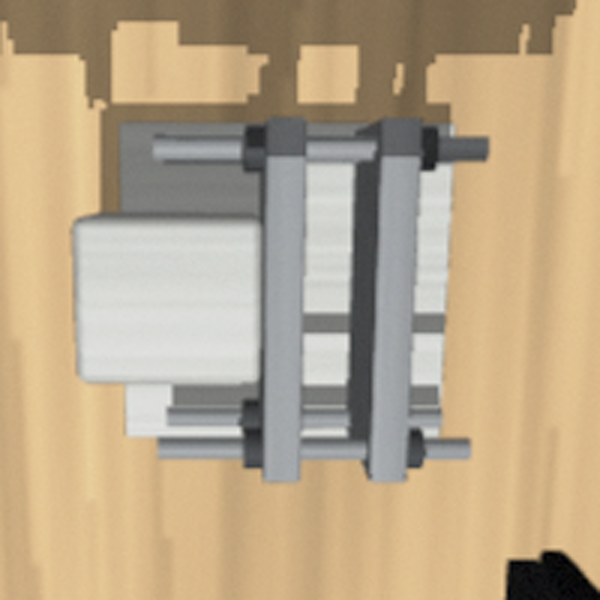

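Run:
```python
from h import *
k=np.load("k2.npy",allow_pickle=True).item();im=np.load("im2.npy")
g=cv2.GaussianBlur(im,(3,3),0).astype(float).mean(2)
g=np.load("im2.npy").astype(float).mean(2)
for r in [117,125,140,150,160,175,190,205,215]:
    print(r,g[r,284:344].astype(int).tolist())
for n,c in [("press_in",[(306,118),(299,480)]),("press_out",[(263,157),(263,480)]),("end_in",[(382,118),(368,480)]),("end_out",[(421,118),(406,480)]),("block",[(76,217),(78,380)])]:
    z=.061 if n=="block" else .072
    P=ray([(u/3+200-.33,v/3+60-.33) for u,v in c],z,k)[:,:2]; d=P[1]-P[0]
    print(n,P.tolist(),np.degrees(np.arctan2(d[0],-d[1])))
```

```text
117 [88, 90, 80, 67, 91, 140, 159, 159, 162, 162, 164, 162, 163, 162, 163, 162, 161, 151, 189, 207, 207, 208, 209, 207, 210, 208, 208, 210, 210, 208, 210, 211, 210, 186, 122, 71, 70, 68, 64, 69, 68, 72, 91, 143, 163, 165, 163, 164, 165, 164, 162, 160, 157, 157, 156, 144, 163, 179, 179, 178]
125 [125, 125, 100, 73, 97, 144, 159, 159, 160, 161, 166, 164, 164, 164, 164, 161, 159, 139, 186, 212, 211, 213, 212, 213, 213, 211, 213, 213, 213, 214, 212, 213, 213, 172, 104, 69, 69, 68, 68, 68, 69, 68, 119, 160, 169, 163, 164, 164, 162, 163, 163, 160, 158, 157, 153, 150, 194, 212, 212, 214]
140 [200, 182, 161, 112, 119, 154, 160, 161, 163, 165, 165, 168, 166, 167, 164, 164, 153, 162, 195, 208, 208, 208, 205, 210, 206, 209, 208, 206, 208, 206, 209, 208, 208, 143, 70, 68, 68, 71, 71, 71, 68, 74, 134, 163, 167, 164, 165, 164, 165, 163, 161, 158, 158, 156, 151, 188, 211, 210, 212, 210]
150 [202, 183, 157, 109, 121, 156, 162, 162, 163, 163, 168, 169, 168, 165, 165, 164, 156, 163, 195, 211, 212, 210, 210, 209, 209, 209, 208, 209, 208, 210, 208, 210, 187, 123, 71, 71, 68, 69, 69, 68, 68, 113, 157, 16
[... 1438 characters left out ...]
67, 159, 109, 71, 133, 172, 176, 170, 170, 170, 168, 167, 166, 161, 159, 155, 117, 75, 72, 72, 72, 122, 170, 182, 181]
press_in [[0.5952677122950767, 0.09154784192634036], [0.5951260024506922, 0.0006122993856529785]] -0.08928708400796714
press_out [[0.5849351392632741, 0.08243319260583781], [0.5856511926876637, 0.0005952584798065291]] 0.5013053256273597
end_in [[0.6136731953650866, 0.09158937370269415], [0.6132885821176152, 0.000644965667908115]] -0.24230829497598824
end_out [[0.6231194390383741, 0.09161068905085047], [0.6232925810308976, 0.0006629583461605776]] 0.10907686609226928
block [[0.5372107483196537, 0.06771336676361217], [0.536277443712111, 0.02519253869484244]] -1.2574033101861772
```

Picture 4: the middle cell is fully visible, with press inner edge at columns 299–302 and end inner edge at 322–327. The gap measures 18.2 mm and the yaw is about 0, with the gap centre at (0.604, 0.046). That matches the 18 mm cell. Next is the rest.

```bash
python3 -c "
from h import *
rows([0.462,-0.396,0.25],117,12)"
```

```text
[0.5792 0.0076 0.1814] [179.9209  -0.0231  90.0312] 4.45 F [ 0.0798 -0.4212 -0.272 ] w 0.08684774442405314
[[87, -33.6, -9.8, -5.7, 0.0001, -0.0, -0.0392], [87, -33.2, -11.1, -5.7, 0.0001, -0.0, -0.0392], [87, -32.8, -12.4, -5.7, 0.0001, -0.0, -0.0392], [87, -32.2, -13.7, -5.7, 0.0001, -0.0, -0.0392], [87, -31.7, -14.9, -5.7, 0.0001, -0.0, -0.0392], [87, -31.1, -16.1, -5.7, 0.0001, -0.0, -0.0392], [87, -30.4, -17.4, -5.7, 0.0001, -0.0, -0.0392], [87, -29.7, -18.5, -5.7, 0.0001, -0.0, -0.0392], [87, -29.0, -19.7, -5.7, 0.0001, -0.0, -0.0392], [87, -28.2, -20.8, -5.7, 0.0001, -0.0, -0.0392], [87, -27.3, -21.9, -5.7, 0.0001, -0.0, -0.0392], [87, -26.5, -23.0, -5.7, 0.0001, -0.0, -0.0392]]
```

Emit:
{"op": "send_rows", "data": {"plan": [[87,-34,-10,-7,0,0,-0.039],[87,-33,-11,-7,0,0,-0.039],[87,-33,-12,-7,0,0,-0.039],[87,-32,-14,-7,0,0,-0.039],[87,-32,-15,-7,0,0,-0.039],[87,-31,-16,-6,0,0,-0.039],[87,-30,-17,-6,0,0,-0.039],[87,-30,-18,-5,0,0,-0.039],[87,-29,-20,-5,0,0,-0.039],[87,-28,-21,-5,0,0,-0.039],[87,-27,-22,-4,0,0,-0.039],[87,-26,-23,-3,0,0,-0.039]]}}

```text
time_s: 5.65
tool_pos: [0.4603, -0.3971, 0.2504]
tool_rot: [179.9, 0.1, 116.9]
force: [0.9, -0.8, 0.7]
grip_width: 0.0871
```

Emit:
{"op": "send_rows", "data": {"plan": [[87,0,0,0,0,0,0],[87,0,0,0,0,0,0],[87,0,0,0,0,0,0]]}}

```text
time_s: 5.95
tool_pos: [0.4613, -0.3944, 0.2494]
tool_rot: [179.9, -0.0, 116.9]
force: [0.6, 0.0, -0.1]
grip_width: 0.0872
```

Run:
```python
from h import *
k=env.get_calibration("wrist");im=env.read_camera("wrist")
np.save("k3.npy",k,allow_pickle=True);np.save("im3.npy",im)
o=env.get_obs();print(o["tool_pos"],o["tool_rot"])
print(proj([[.444,-.36,.03],[.444,-.36,.117]],k))
for q,z in [("rest",.03),("spacer_mid",.117)]:
    for r in env.regions_of("wrist",q):
        c=cv2.minAreaRect(np.argwhere(r["region"])[:,::-1].astype(np.float32));b=ray(cv2.boxPoints(c),z,k)[:,:2]
        print(q,r["confidence"],r["rect"],b.mean(0),b.tolist())
c=im[40:240,180:380,::-1];cv2.imwrite("pics/w3.png",cv2.resize(c,(600,600),interpolation=cv2.INTER_CUBIC))
```

```text
[ 0.4615 -0.3942  0.2494] [179.9533  -0.0493 116.9101]
[[279.2945 149.9827]
 [279.7403 158.2855]]
rest 0.69 [248.9, 109.6, 308.1, 197.1] [ 0.4443 -0.3637] [[0.39748451983694466, -0.33703304024312053], [0.45053600026616514, -0.3101420469637055], [0.49279911062762755, -0.38950401183427596], [0.4365186925840688, -0.41802593313438735]]
spacer_mid 0.85 [153.0, 213.0, 240.2, 271.1] [ 0.4161 -0.4614] [[0.38096984991122146, -0.4845570557152095], [0.38053846255278817, -0.4403380929247852], [0.4501133291104069, -0.43773553333339554], [0.45286441649235, -0.4829596689756421]]
spacer_mid 0.62 [269.6, 122.6, 287.5, 191.5] [ 0.4425 -0.3593] [[0.4486684600950358, -0.3852997560277674], [0.4254140728176743, -0.3388738142850127], [0.4361162169430211, -0.3334492415283369], [0.4598529613231085, -0.3796315499074115]]
spacer_mid 0.58 [123.5, 119.0, 198.8, 167.2] [ 0.3513 -0.3904] [[0.3269704682419861, -0.41396869779134826], [0.35278213275686054, -0.356938072785157], [0.3753992368296764, -0.3662687025006235], [0.34994315454606684, -0.4245910435032389]]
```

View pics/w3.png

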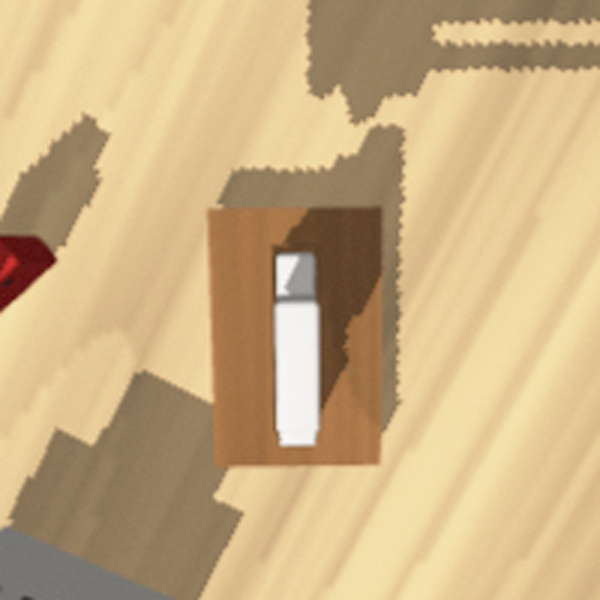

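Run:
```python
from h import *
k=np.load("k3.npy",allow_pickle=True).item();im=np.load("im3.npy")
f=lambda c:np.array([(u/3+180-.33,v/3+40-.33) for u,v in c])
P=ray(f([(275,302),(320,302),(319,430),(279,430)]),.117,k)[:,:2];print("tab",P.mean(0),P.tolist())
Q=ray(f([(208,209),(382,208),(380,464),(216,466)]),.03,k)[:,:2];print("rest",Q.mean(0),Q.tolist())
for X in(P,Q):
    for a,b in((3,0),(2,1),(0,1),(3,2)):
        d=X[b]-X[a];print(np.linalg.norm(d)*1e3,np.degrees(np.arctan2(d[1],d[0])))
g=im.astype(float).mean(2)
for r in(146,155,165,175,180):print(r,g[r,268:292].astype(int).tolist())
rows([*P.mean(0),.084],117,6)
```

```text
tab [ 0.4449 -0.3629] [[0.4314002530014658, -0.35021681315636266], [0.442221532055515, -0.3447320597498343], [0.4579255837607205, -0.375875506489099], [0.44801864941996516, -0.3808963148151772]]
rest [ 0.4448 -0.3633] [[0.3976316490609263, -0.3373304489090806], [0.4505405935611634, -0.3101434011044111], [0.49181006168821495, -0.38918101704481817], [0.4391110020612847, -0.41671634007653013]]
34.89130151707726 118.44340947351213
34.87881183127067 116.75947954355277
12.1318836252261 26.87812092125217
11.10656851954076 26.875772043956534
89.56928291428088 117.58719516431282
89.16341028153319 117.57129940471613
59.485224858468456 27.19618248386052
59.459102751584425 27.58712265745772
146 [118, 122, 110, 150, 223, 241, 243, 243, 242, 242, 242, 242, 242, 241, 241, 241, 237, 207, 130, 72, 71, 70, 67, 65]
155 [118, 118, 112, 137, 217, 242, 244, 243, 242, 243, 243, 242, 242, 242, 241, 241, 236, 213, 134, 73, 76, 74, 73, 66]
165 [116, 119, 117, 114, 207, 241, 244, 244, 243, 243, 243, 243, 242, 242, 241, 241, 237, 219, 138, 71, 75, 74, 73, 71]
175 [116, 117, 114, 101, 213, 243, 245, 244, 243, 244, 243, 243, 241, 242, 241, 240, 238, 219, 139, 70, 110, 125, 123, 122]
180 [113, 118, 120, 101, 210, 243, 244, 245, 243, 243, 242, 242, 241, 242, 240, 240, 239, 221, 155, 118, 123, 124, 122, 122]
[ 0.4613 -0.3944  0.2495] [179.9632  -0.0319 116.905 ] 6.1 F [-0.0511  0.4793  0.4638] w 0.08678934791227398
[[87, 5.9, -0.1, 27.6, 0.0001, -0.0001, -0.0003], [87, 5.9, -0.1, 27.6, 0.0001, -0.0001, -0.0003], [87, 5.9, -0.1, 27.6, 0.0001, -0.0001, -0.0003], [87, 5.9, -0.1, 27.6, 0.0001, -0.0001, -0.0003], [87, 5.9, -0.1, 27.6, 0.0001, -0.0001, -0.0003], [87, 5.9, -0.1, 27.6, 0.0001, -0.0001, -0.0003]]
```

Run:
```python
from h import *
k=env.get_calibration("scene");s=2.162
g=lambda u,v:(u/s+60,v/s+140)
b=ray([g(104,366),g(80,325)],0,k);print("big base pts",b)
r=ray([g(104,277),g(150,268)],0,k);print("red base",r)
for h in(.1,.105,.12,.13,.14,.15,.16):
    m=b.mean(0);m[2]=h; n=r.mean(0);n[2]=h; q=(proj([m,n],k)-[60,140])*s;print(h,q.tolist())
```

```text
big base pts [[ 0.4555 -0.4852  0.    ]
 [ 0.382  -0.4798  0.    ]]
red base [[ 0.3268 -0.427   0.    ]
 [ 0.3483 -0.3795  0.    ]]
0.1 [[70.27025276774029, 277.61493248144455], [109.49217352355292, 207.07287382086582]]
0.105 [[69.13070618813758, 274.033869404216], [108.5596827582147, 203.61645491520437]]
0.12 [[65.67098826231778, 263.16159060180064], [105.73158786366785, 193.13369087735262]]
0.13 [[63.32965710177729, 255.80387945540815], [103.82025111542501, 186.04903039890183]]
0.14 [[60.959850475196056, 248.35668320865102], [101.88776030957128, 178.88595918720242]]
0.15 [[58.561045722746336, 240.81835938561517], [99.93376230245396, 171.64316826157312]]
0.16 [[56.132707314811974, 233.1872250666463], [97.95789604597708, 164.31931934230985]]
```

Emit:
{"op": "send_rows", "data": {"plan": [[45,18,0,10,0,0,-0.005],[45,17.5,0,15,0,0,-0.005],[45,0,0,25,0,0,0],[45,0,0,25,0,0,0],[45,0,0,25,0,0,0],[45,0,0,10,0,0,0],[45,0,0,0,0,0,0],[45,0,0,0,0,0,0]]}}

```text
time_s: 6.9
tool_pos: [0.4449, -0.3645, 0.1405]
tool_rot: [180.0, 0.1, 117.4]
force: [0.2, -1.2, -0.3]
grip_width: 0.0456
```

```bash
python3 -c "
from h import *
delta([0.4449,-.3630,.080],117.5)
im=env.read_camera('wrist');cv2.imwrite('pics/w4.png',im[:,:,::-1])"
```

```text
pose [ 0.4449 -0.3645  0.1405] [179.9608   0.0628 117.3568] t 6.9 F [ 0.1688 -1.2122 -0.32  ] w 0.04562803625142048 q [ -0.6  15.1  43.4 101.5 -11.1  67.7  73.4]
shift mm [ 1.4  0.6 60.5] turn [ 0.0007  0.0011 -0.0025]
```

View pics/w4.png

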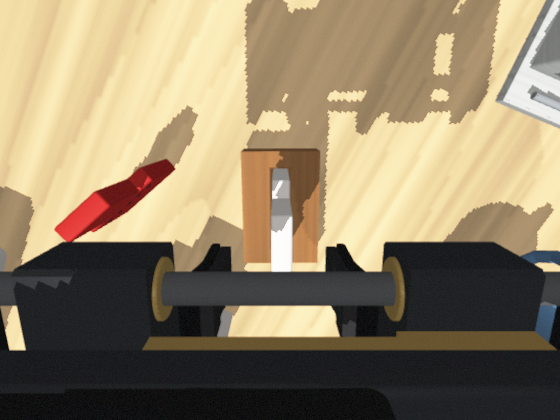

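Picture 6: the tab (column 282) is centred between the fingers (219–340), and the red piece is clear on the left. Descend and grip.

Emit:
{"op": "send_rows", "data": {"plan": [[45,1.5,0.5,20,0,0,-0.0025],[45,0,0,20,0,0,0],[45,0,0,20,0,0,0],[45,0,0,0,0,0,0],[0,0,0,0,0,0,0],[0,0,0,0,0,0,0],[0,0,0,0,0,0,0],[0,0,0,0,0,0,0],[0,0,0,0,0,0,0]], "grip_force": 25}}

```text
time_s: 7.85
tool_pos: [0.4443, -0.3628, 0.0801]
tool_rot: [180.0, 0.0, 117.5]
force: [-0.4, 0.5, 0.0]
grip_width: 0.0129
```

Emit:
{"op": "send_rows", "data": {"plan": [[0,0,0,-8,0,0,0],[0,0,0,-12,0,0,0],[0,0,0,-20,0,0,0],[0,0,0,-25,0,0,0],[0,0,0,-25,0,0,0],[0,0,0,-20,0,0,0],[0,0,0,-10,0,0,0],[0,0,0,0,0,0,0]]}}

```text
time_s: 8.65
tool_pos: [0.4445, -0.3635, 0.2014]
tool_rot: [179.9, 0.1, 117.5]
force: [0.2, -0.8, -1.5]
grip_width: 0.0122
```

```bash
python3 -c "
from h import *
rows([0.6043,.0461,.20],90,14,0)"
```

```text
[ 0.4445 -0.3635  0.2014] [179.8929   0.1434 117.464 ] 8.65 F [ 0.1867 -0.8319 -1.5492] w 0.012217294678584286
[[0, 20.7, 23.6, 0.1, 0.0002, 0.0001, 0.0342], [0, 21.5, 22.9, 0.1, 0.0002, 0.0001, 0.0342], [0, 22.3, 22.1, 0.1, 0.0002, 0.0001, 0.0342], [0, 23.0, 21.4, 0.1, 0.0002, 0.0001, 0.0342], [0, 23.7, 20.6, 0.1, 0.0002, 0.0001, 0.0342], [0, 24.4, 19.7, 0.1, 0.0002, 0.0001, 0.0342], [0, 25.1, 18.9, 0.1, 0.0002, 0.0001, 0.0342], [0, 25.7, 18.0, 0.1, 0.0002, 0.0001, 0.0342], [0, 26.3, 17.1, 0.1, 0.0002, 0.0001, 0.0342], [0, 26.9, 16.2, 0.1, 0.0002, 0.0001, 0.0342], [0, 27.4, 15.3, 0.1, 0.0002, 0.0001, 0.0342], [0, 27.9, 14.4, 0.1, 0.0002, 0.0001, 0.0342], [0, 28.4, 13.4, 0.1, 0.0002, 0.0001, 0.0342], [0, 28.8, 12.4, 0.1, 0.0002, 0.0001, 0.0342]]
```

Spacer held (12.2 mm, about 1 N of weight). Carry it over to the cell.

Emit:
{"op": "send_rows", "data": {"plan": [[0,20.5,23.5,0,0,0,0.034],[0,21.5,23,0,0,0,0.034],[0,22,22,0,0,0,0.034],[0,23,21.5,0,0,0,0.034],[0,23.5,20.5,0,0,0,0.034],[0,24.5,19.5,0,0,0,0.034],[0,25,19,0,0,0,0.034],[0,25.5,18,0,0,0,0.034],[0,26,17,0,0,0,0.034],[0,27,16,0,0,0,0.034],[0,27.5,15.5,0,0,0,0.034],[0,28,14.5,0,0,0,0.034]]}}

```text
time_s: 9.85
tool_pos: [0.58, -0.0113, 0.1982]
tool_rot: [-179.9, 0.0, 94.0]
force: [0.3, 0.2, -0.7]
grip_width: 0.0119
```

Emit:
{"op": "send_rows", "data": {"plan": [[0,28.5,13.5,0,0,0,0.034],[0,29,12.5,0,0,0,0.034],[0,0,0,0,0,0,0],[0,0,0,0,0,0,0],[0,0,0,0,0,0,0]]}}

```text
time_s: 10.35
tool_pos: [0.6027, 0.0448, 0.1988]
tool_rot: [-179.9, 0.1, 90.1]
force: [-1.0, 0.2, -0.9]
grip_width: 0.0123
```

```bash
python3 -c "
from h import *
delta([0.6043,.0461,.080],90)"
```

```text
pose [0.6027 0.0448 0.1988] [-179.9152    0.0697   90.1151] t 10.35 F [-0.9668  0.2177 -0.8546] w 0.01231369448481205 q [-32.3  14.6  30.3  92.8  -7.5  74.7  -0.6]
shift mm [  1.5   1.8 118.8] turn [-0.0015  0.0012  0.002 ]
```

Emit:
{"op": "send_rows", "data": {"plan": [[0,1.5,1.5,15,0,0,0.002],[0,0,0,20,0,0,0],[0,0,0,10,0,0,0],[0,0,0,5,0,0,0],[0,0,0,0,0,0,0],[0,0,0,0,0,0,0]]}}

```text
time_s: 10.95
tool_pos: [0.6052, 0.0477, 0.1501]
tool_rot: [179.9, -0.0, 90.1]
force: [-0.4, 0.2, -1.5]
grip_width: 0.0119
```

```bash
python3 -c "
from h import *
delta([0.6043,.0461,.080],90)
k=env.get_calibration('wrist')
im=env.read_camera('wrist');cv2.imwrite('pics/w5.png',cv2.resize(im[120:290,200:360,::-1],(560,595),interpolation=cv2.INTER_CUBIC))
print(proj([[.5952,.092,.072],[.5952,.0761,.072],[.6135,.092,.072],[.6135,.0761,.072]],k))"
```

```text
pose [0.6052 0.0477 0.1501] [179.9453  -0.0076  90.0623] t 10.95 F [-0.3608  0.1539 -1.4996] w 0.011915173839944884 q [-31.9  16.9  29.8  96.   -8.9  69.4   0.1]
shift mm [-1.6 -1.  70.1] turn [ 0.001  -0.0001  0.0011]
[[265.1615 156.5662]
 [265.3372 180.1884]
 [292.5899 156.6024]
 [292.3179 180.2226]]
```

View pics/w5.png

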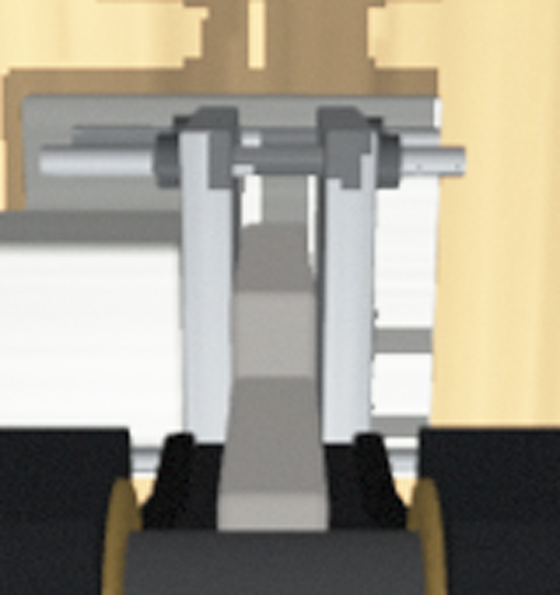

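Picture 7: the foot (columns ~240–308 at row 225) hangs inside the gap (~234–318), so it is aligned to within about 1 mm. Lower it.

Emit:
{"op": "send_rows", "data": {"plan": [[0,-1.5,0,5,0,0,0],[0,0,0,6,0,0,0],[0,0,0,6,0,0,0],[0,0,0,6,0,0,0],[0,0,0,6,0,0,0],[0,0,0,0,0,0,0]]}}

```text
time_s: 11.6
tool_pos: [0.604, 0.0464, 0.1192]
tool_rot: [-179.9, 0.0, 90.1]
force: [-0.3, -0.5, -1.6]
grip_width: 0.0117
```

Emit:
{"op": "send_rows", "data": {"plan": [[0,0,0,8,0,0,0],[0,0,0,8,0,0,0],[0,0,0,8,0,0,0],[0,0,0,7,0,0,0],[0,0,0,4,0,0,0],[0,0,0,2,0,0,0],[0,0,0,0,0,0,0]]}}

```text
time_s: 12.3
tool_pos: [0.6047, 0.0464, 0.0833]
tool_rot: [-180.0, 0.0, 90.1]
force: [-0.1, 0.4, -1.9]
grip_width: 0.0116
```

Emit:
{"op": "send_rows", "data": {"plan": [[0,0,0,1,0,0,0],[0,0,0,1,0,0,0],[0,0,0,0.8,0,0,0],[0,0,0,0,0,0,0]]}}

```text
time_s: 12.7
tool_pos: [0.6048, 0.0464, 0.0808]
tool_rot: [180.0, -0.0, 90.1]
force: [-0.0, -0.3, -1.1]
grip_width: 0.0116
```

Emit:
{"op": "send_rows", "data": {"plan": [[0,0,0,0.5,0,0,0],[0,0,0,0.5,0,0,0],[0,0,0,0.3,0,0,0],[0,0,0,0,0,0,0],[0,0,0,0,0,0,0]]}}

```text
time_s: 13.2
tool_pos: [0.605, 0.0464, 0.08]
tool_rot: [180.0, -0.0, 90.1]
force: [-1.4, 0.2, 3.9]
grip_width: 0.0118
```

Contact at 3.9 N at the expected height, so it stands on the base. Let go and rise.

Emit:
{"op": "send_rows", "data": {"plan": [[16,0,0,0,0,0,0],[20,0,0,0,0,0,0],[30,0,0,0,0,0,0],[34,0,0,0,0,0,0],[34,0,0,0,0,0,0],[34,0,0,-10,0,0,0],[34,0,0,-20,0,0,0],[34,0,0,-30,0,0,0],[34,0,0,-35,0,0,0],[34,0,0,-30,0,0,0],[34,0,0,0,0,0,0]]}}

```text
time_s: 14.3
tool_pos: [0.6078, 0.0463, 0.2105]
tool_rot: [179.5, -0.1, 90.1]
force: [0.6, 0.1, -0.1]
grip_width: 0.0339
```

Run:
```python
from h import *
# turn to yaw 180 or 0, behind the block
delta([0.48,.0465,.20],180);delta([0.48,.0465,.20],0)
im=env.read_camera('scene');cv2.imwrite('pics/s2.png',cv2.resize(im[190:270,270:370,::-1],(600,480),interpolation=cv2.INTER_CUBIC))
```

```text
pose [0.6078 0.0463 0.2105] [179.4587  -0.1175  90.0669] t 14.3 F [ 0.5907  0.1493 -0.1018] w 0.033899926293227835 q [-32.4  14.3  30.5  91.8  -7.6  75.4  -0.8]
shift mm [   0.3 -127.9    9.3] turn [ 0.009   0.0058 -1.5696]
pose [0.6078 0.0463 0.2105] [179.4587  -0.1175  90.0669] t 14.3 F [ 0.5907  0.1493 -0.1018] w 0.033899926293227835 q [-32.4  14.3  30.5  91.8  -7.6  75.4  -0.8]
shift mm [   0.3 -127.9    9.3] turn [ 0.0058 -0.009   1.5719]
```

View pics/s2.png

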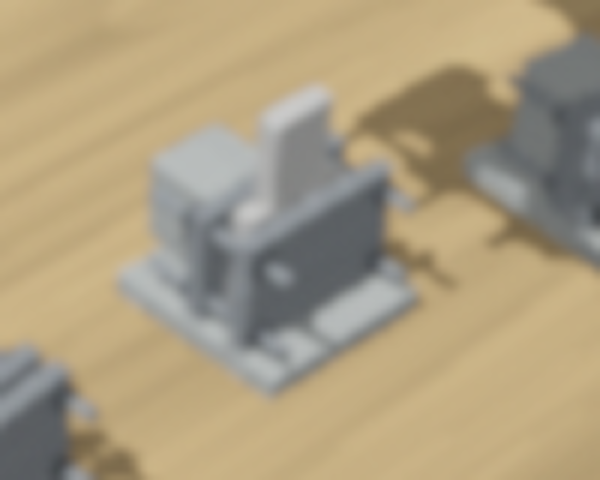

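Picture 8: the spacer stands upright in the middle cell, tab up (around (295,145) in the crop), with its body between the plates. Now go behind the push block with the fingers closed and yaw 180, so the gripper's slim side faces the cell.

Emit:
{"op": "send_rows", "data": {"plan": [[20,0,-43,0,0.003,0,0],[0,0,-43,0,0.003,0,0],[0,0,-42,0,0.003,0,0],[0,0,0,0,0,0,-0.14],[0,0,0,0,0,0,-0.14],[0,0,0,0,0,0,-0.14],[0,0,0,0,0,0,-0.14],[0,0,0,0,0,0,-0.14],[0,0,0,0,0,0,-0.14],[0,0,0,0,0,0,-0.14],[0,0,0,0,0,0,-0.14],[0,0,0,0,0,0,-0.14]]}}

```text
time_s: 15.55
tool_pos: [0.4761, 0.0461, 0.204]
tool_rot: [-179.8, -0.6, 162.6]
force: [-0.7, 0.3, -0.0]
grip_width: 0.0005
```

Emit:
{"op": "send_rows", "data": {"plan": [[0,0,0,0,0,0,-0.14],[0,0,0,0,0,0,-0.14],[0,0,0,0,0,0,0],[0,0,0,0,0,0,0],[0,0,0,0,0,0,0]]}}

```text
time_s: 16.05
tool_pos: [0.4765, 0.0462, 0.2045]
tool_rot: [-180.0, -0.5, 178.2]
force: [0.5, -0.6, -0.7]
grip_width: 0.0007
```

Run:
```python
from h import *
delta([0.485,.0463,.035],180)
k=env.get_calibration('top');im=env.read_camera('wrist');cv2.imwrite('pics/w6.png',im[:,:,::-1])
```

```text
pose [0.4765 0.0462 0.2045] [-179.9756   -0.5467  178.1887] t 16.05 F [ 0.4965 -0.6447 -0.6517] w 0.0006541730384011043 q [-40.2  -2.8  30.9 108.6   1.4  74.3  78.4]
shift mm [-10.1   0.5 169.5] turn [-0.0003 -0.0095 -0.0316]
```

Emit:
{"op": "send_rows", "data": {"plan": [[0,-5,0.5,15,0,-0.0095,-0.0316],[0,0,0,25,0,0,0],[0,0,0,30,0,0,0],[0,0,0,30,0,0,0],[0,0,0,30,0,0,0],[0,0,0,25,0,0,0],[0,0,0,12,0,0,0],[0,0,0,0,0,0,0],[0,0,0,0,0,0,0]]}}

```text
time_s: 17.0
tool_pos: [0.4825, 0.0466, 0.0386]
tool_rot: [180.0, 0.1, -179.9]
force: [0.3, 0.0, 0.8]
grip_width: 0.0005
```

Emit:
{"op": "send_rows", "data": {"plan": [[0,-10,0,0,0,0,0],[0,-12,0,0,0,0,0],[0,-10,0,0,0,0,0],[0,-4,0,0,0,0,0],[0,-3,0,0,0,0,0],[0,-2,0,0,0,0,0],[0,-2,0,0,0,0,0],[0,0,0,0,0,0,0]]}}

```text
time_s: 17.8
tool_pos: [0.5248, 0.0466, 0.0378]
tool_rot: [-180.0, 0.0, -179.9]
force: [-0.2, 0.5, -0.6]
grip_width: 0.0002
```

Emit:
{"op": "send_rows", "data": {"plan": [[0,-1.5,0,0,0,0,0],[0,-1.5,0,0,0,0,0],[0,-1,0,0,0,0,0],[0,0,0,0,0,0,0]]}}

```text
time_s: 18.2
tool_pos: [0.5278, 0.0467, 0.0375]
tool_rot: [-180.0, -0.1, -179.9]
force: [-5.5, 0.3, 3.2]
grip_width: 0.0004
```

Emit:
{"op": "send_rows", "data": {"plan": [[0,-1,0,0,0,0,0],[0,-1,0,0,0,0,0],[0,-1,0,0,0,0,0],[0,-0.5,0,0,0,0,0],[0,0,0,0,0,0,0]]}}

```text
time_s: 18.7
tool_pos: [0.5311, 0.0467, 0.0375]
tool_rot: [-180.0, -0.1, -179.9]
force: [-6.1, -0.2, 4.0]
grip_width: 0.0007
```

Emit:
{"op": "send_rows", "data": {"plan": [[0,-0.7,0,0,0,0,0],[0,-0.7,0,0,0,0,0],[0,-0.6,0,0,0,0,0],[0,0,0,0,0,0,0]]}}

```text
time_s: 19.1
tool_pos: [0.5321, 0.0467, 0.0375]
tool_rot: [180.0, -0.2, -179.9]
force: [-8.2, 0.1, 6.7]
grip_width: 0.0005
```

Emit:
{"op": "send_rows", "data": {"plan": [[0,-0.5,0,0,0,0,0],[0,-0.5,0,0,0,0,0],[0,-0.5,0,0,0,0,0],[0,-0.5,0,0,0,0,0],[0,0,0,0,0,0,0],[0,0,0,0,0,0,0]]}}

```text
time_s: 19.7
tool_pos: [0.532, 0.0467, 0.0372]
tool_rot: [180.0, -0.5, -179.9]
force: [-13.1, -0.4, 9.8]
grip_width: 0.0005
```

Run:
```python
from h import *
o=env.get_obs();print(o["force"],o["wrist_torque"],o["tool_pos"])
for c,(a,b,e,f) in {"scene":(190,280,270,390),"top":(140,220,230,330)}.items():
    im=env.read_camera(c);cv2.imwrite(f'pics/{c}3.png',im[:,:,::-1])
A=cv2.resize(cv2.imread('pics/scene3.png')[170:270,260:380],(480,400),interpolation=cv2.INTER_CUBIC)
B=cv2.resize(cv2.imread('pics/top3.png')[155:225,250:310],(310,400),interpolation=cv2.INTER_CUBIC)
cv2.imwrite('pics/v9.png',np.hstack([A,B]))
```

```text
[-13.0528  -0.3844   9.7985] [0.0201 2.7762 0.0518] [0.532  0.0467 0.0372]
```

View pics/v9.png

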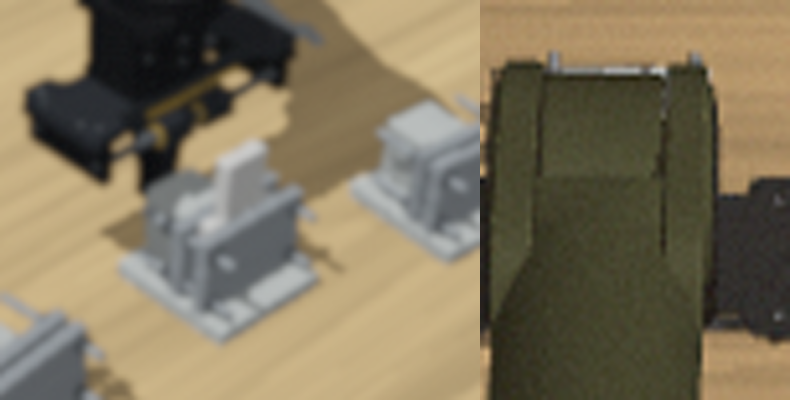

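Picture 9: the spacer is upright and the plate is against it. The tool stopped at x=0.532 with force rising, which puts the computed gap at about 12.0 mm. I'll raise the push and ease the vertical drag.

Emit:
{"op": "send_rows", "data": {"plan": [[0,-0.5,0,-0.5,0,0,0],[0,-0.5,0,-0.5,0,0,0],[0,-0.5,0,-0.5,0,0,0],[0,-0.5,0,-0.5,0,0,0],[0,0,0,0,0,0,0],[0,0,0,0,0,0,0]]}}

```text
time_s: 20.4
tool_pos: [0.532, 0.0466, 0.0373]
tool_rot: [-180.0, -0.7, -179.9]
force: [-13.2, 0.5, 2.2]
grip_width: 0.0005
```

Emit:
{"op": "send_rows", "data": {"plan": [[0,-0.7,0,-0.3,0,0,0],[0,-0.7,0,-0.3,0,0,0],[0,-0.7,0,-0.3,0,0,0],[0,-0.7,0,-0.3,0,0,0],[0,-0.7,0,-0.3,0,0,0],[0,0,0,0,0,0,0],[0,0,0,0,0,0,0]]}}

```text
time_s: 21.1
tool_pos: [0.5319, 0.0466, 0.0374]
tool_rot: [-180.0, -1.1, -179.8]
force: [-18.9, 0.0, 1.4]
grip_width: 0.0006
```

Emit:
{"op": "send_rows", "data": {"plan": [[0,-0.7,0,-0.3,0,0,0],[0,-0.7,0,-0.3,0,0,0],[0,-0.7,0,-0.3,0,0,0],[0,-0.7,0,-0.3,0,0,0],[0,0,0,0,0,0,0],[0,0,0,0,0,0,0],[0,0,0,0,0,0,0],[0,0,0,0,0,0,0],[0,0,0,0,0,0,0]]}}

```text
time_s: 22.0
tool_pos: [0.5319, 0.0467, 0.0375]
tool_rot: [-179.9, -1.5, -179.8]
force: [-24.0, 0.4, 1.7]
grip_width: 0.0003
```

Run:
```python
from h import *
o=env.get_obs();print(o["force"],o["tool_pos"])
im=env.read_camera("scene")
cv2.imwrite('pics/v10.png',cv2.resize(im[190:270,270:370,::-1],(600,480),interpolation=cv2.INTER_CUBIC))
```

```text
[-24.0308   0.4394   1.7288] [0.5319 0.0467 0.0375]
```

View pics/v10.png

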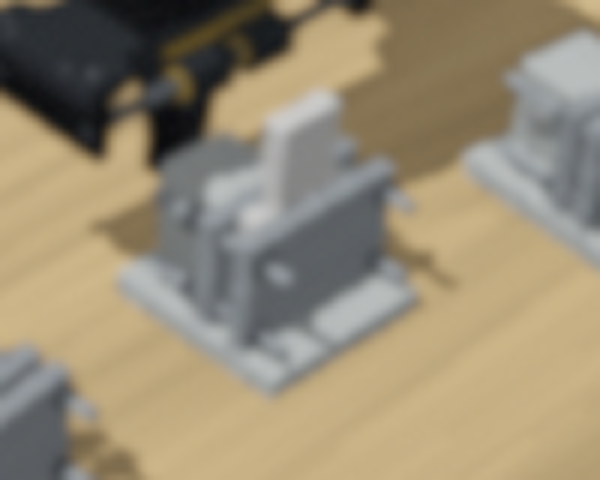

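Picture 10: the spacer is upright, tab at (300,150), body level with the plate tops and clamped. The push is steady at 24 N. Handing in.

```bash
python3 -c "
from h import *
print(env.sign_off())"
```

```text
the job is handed in; nothing more can be done
None
```

I took the smaller white spacer out of its rest and lowered it, tab up, into the middle cell. That cell's gap measured 18.2 mm. The foot touched the base at the expected height (3.9 N contact), and I then let go. I pushed the plate by its push block with closed fingers and handed in at about 22 s, still pressing.

**Last checks:**
- **Clamp:** the push held at 24 N on the block with the plate no longer moving. The tool's position puts the gap at about 12.0 mm, the spacer's thickness.
- **Spacer:** the final scene picture shows it upright between the plates, its body level with their tops.
- **Vertical drag:** up to 9.8 N built up while I was pushing, and I eased it to about 2 N before finishing.
- **Not checked:** the arm hid the cell from the top camera at the end, so flushness was judged only from the scene view and the computed gap. I took no last picture of the wrench, mug or can. My path kept clear of them, and I saw no unexpected contact forces.

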